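# Change over the dust-suction ports

### The job

Change the dust suction over to the other port: press the shut port cover once with a fingertip so that its push-latch lets it pop fully open, and only then press the cover that was standing open down until it latches shut. Never have both covers shut at once, or the extractor chokes; press firmly but do not hammer, pick nothing up, and leave the tools and blocks lying about where they are.

Things in the scene. Friction and masses are not known exactly. Their poses are not given: they have to be found in the camera images.
- port_a: Grey dust-suction port fixed to the bench, 130 (x) x 110 (y; 142 over lugs) x 57 mm high. Origin: centre of its underside; +x to the hinge side, z up. Hinge line along y at x=+55, z=52 mm; the cover reaches to x=-57 mm and can sink past flush between the side walls (100 mm apart, front wall 36 mm high). Its cover stands open at the start (left or right varies).
- port_b: Grey dust-suction port fixed to the bench, 130 (x) x 110 (y; 142 over lugs) x 57 mm high. Origin: centre of its underside; +x to the hinge side, z up. Hinge line along y at x=+55, z=52 mm; the cover reaches to x=-57 mm and can sink past flush between the side walls (100 mm apart, front wall 36 mm high). Its cover is shut at the start.
- flap_a (a joint): Cover of port_a (rad), aluminium, 108x94x5 mm: 0 latched shut and level, 0.6 open at its stop; a spring pushes it open. Push-push latch: press it down to its hard stop at -0.105 (at least past -0.095; pad 9 mm below latched height; 2 to 5 N up to the stop) and let go: a shut cover pops open to 0.6, an open one stays latched at 0. Each full press toggles it. Starts open.
- flap_b (a joint): Cover of port_b (rad), aluminium, 108x94x5 mm: 0 latched shut and level, 0.6 open at its stop; a spring pushes it open. Push-push latch: press it down to its hard stop at -0.105 (at least past -0.095; pad 9 mm below latched height; 2 to 5 N up to the stop) and let go: a shut cover pops open to 0.6, an open one stays latched at 0. Each full press toggles it. Starts latched shut.
- flap_a_pad (a point): Top centre of the round black thumb pad (26 mm wide, flush) on the cover of port_a, 85 mm from the hinge, 25 mm from the front edge; moves with the cover, z is its normal. Latched: at x=-30, y=0, z=54.5 mm of the port. A straight press down at that spot also shuts an open cover, which is first met about 50 mm higher there.
- flap_b_pad (a point): Top centre of the round black thumb pad (26 mm wide, flush) on the cover of port_b, 85 mm from the hinge, 25 mm from the front edge; moves with the cover, z is its normal. Latched: at x=-30, y=0, z=54.5 mm of the port. A straight press down at that spot also shuts an open cover, which is first met about 50 mm higher there.
- screwdriver: Loose screwdriver with a yellow handle, 150 mm long, 26 mm thick, lying between the two ports. Origin: centre of its underside. A bystander: leave it alone.
- wood_block: Loose pale wood block, 64 x 41 x 24 mm, beyond the ports on the right. Origin: centre of its underside. A bystander: leave it alone.
- sanding_block: Loose sanding block, 36 x 78 x 24 mm, near the robot on the left. Origin: centre of its underside. A bystander: leave it alone.
- clamp_pad: Loose teal clamp pad, 30 x 45 x 34 mm, near the robot on the right. Origin: centre of its underside. A bystander: leave it alone.
- chuck_key: Loose dark chuck key, 58 x 45 x 18 mm, beyond the ports. Origin: centre of its underside. A bystander: leave it alone.
- nippers: Loose black-handled end nippers, 74 x 68 x 11 mm, on the right. Origin: centre of its underside. A bystander: leave it alone.
- glue_bottle: Loose glue bottle, 57 mm thick and 182 mm tall, standing at the far right. Origin: centre of its underside. A bystander: leave it alone.

How it is judged (in metres and radians):
On the way, in this order (a step that is already met when the one before it is completed fails the run):
1. the cover that was shut has popped open while the other still stands open (value of joint each of flap_b, flap_a above 0.5 rad), for 0.2 s.
2. the cover that stood open is latched shut, with no finger on it (value of joint flap_a between -0.03 and 0.03 rad and velocity of joint flap_a between -0.05 and 0.05 rad/s and contact force between the fingers and port_a below 0.2 N), for 0.2 s.
At the end, for the whole second after the job is handed in: The cover of port_a (open at the start) rests latched within 0.03 rad of shut, the cover of port_b (shut at the start) stands open by more than 0.5 rad, both at rest (value of joint flap_a between -0.03 and 0.03 rad and value of joint flap_b above 0.5 rad and velocity of joint flap_a between -0.05 and 0.05 rad/s and velocity of joint flap_b between -0.05 and 0.05 rad/s); the robot touches nothing.
It fails at once if both covers were shut at once (value of joint each of flap_a, flap_b below 0.2 rad).
It fails at once if a cover was prised up past its stop (value of joint any of flap_a, flap_b above 0.68 rad).
It fails at once if a port was hammered (more than 90 N) (contact force between any of the fingers, the arm and port_a above 90 N or contact force between any of the fingers, the arm and port_b above 90 N).
It fails at once if a bystander was shifted or lifted by more than 15 mm (distance of any of screwdriver, wood_block, sanding_block, clamp_pad, chuck_key, nippers, glue_bottle from where it was at the start of the episode above 0.015 m).
It also fails if it takes over 48 s, if anything falls off the work surface, if the arm or the gripper's body presses on something with over 40 N, if the wrist force passes 120 N, or if a joint passes its speed limit or range.

### The arm

A 6-joint arm with a two-finger parallel gripper is mounted at the origin on a cart in front of the work surface, level with it; the furniture and walls round the work are solid. World frame = base frame: x ahead of the robot, y to its left, z up, the work surface at z = 0. Lengths are in m, angles in degrees, forces in N, time in s.
With the tool pointing down it reaches from about 0.375 to 0.9 m from the base axis. Payload 3.1 kg.
Tool frame: the origin (TCP) lies at the very end of the fingers, on their centre line; the grasp point (between the pads) lies 19 mm behind it; z points along the fingers, y is the line along which they close (so a half turn about z gives the same grasp; the last joint's range is limited). The gripper opens to 87 mm and grips with 3 to 60 N. Pads are 19 mm wide; open, the fingers measure 117 mm over their backs; the gripper's body (75 mm by 190 mm) begins 51 mm behind the grasp point.
Start: joints at [-83.279, 30.224, 82.088, -0, 67.689, -10.227], TCP at [0.182, -0.598, 0.223] pointing down, gripper open.
Joint ranges: [-176.69, 176.69], [-43.24, 126.21], [12.49, 139.97], [-82, 262], [0, 151.66], [-163.58, 163.58]. Speed limits (degrees/s): [159.86, 159.86, 180, 180, 180, 180].

### API

Orientations are given as a 3x3 rotation matrix whose columns are the frame's x, y, z axes.
In Python, from rig import bot, imaging gives the robot as it stands.
- The arm moves only by the tool drive_tool, never from a script. Its argument "deltas" is text: rows parted by semicolons, each of 5 numbers parted by spaces: the finger opening in mm, from 0 to 87, then the shift along the world's x, y, z in mm, then the turn about the world's z in rad. In form: jaw dx dy dz twist; .... A call has 1 to 12 rows; each row is the pose to reach, as a shift and turn from the pose commanded when the call began; what a row does not reach only later rows make up. A row lasts 1/10 s, in which the tool goes at most 50 mm and 8.59 degrees, less where a joint would pass 70% of its speed; a pose out of reach is approached as far as the arm can. A call with a gripper value outside its range is refused whole. The fingers move at their own pace and stop on an object; the grip force is fixed at half the most. Time passes only in rows, so rows that repeat a pose let the fingers close. It gives the time, the measured TCP pose, the force, the opening and the grip force at its end, in the units of the state.
- bot.read_state(): the state, without advancing time (a new reading comes with each control period).
- imaging.capture(name): name is "side" or "top"; returns the picture (384x512x3 uint8, red, green, blue); there is no depth.
- imaging.camera_model(name): a dict with "fx", "fy", "cx", "cy" (pixels), "T" (4x4, takes a point from camera to world coordinates). Camera axes: x right, y down, z forward; pixel columns grow to the right and rows downward; lengths in m; the calibration is good to about 2 mm. A picture is of the moment at which its call begins. camera_model takes no time and is no camera call.
- bot.hand_in(): hands the job in; it is judged then, once.
The state is a dict: "time_s": time; "joint_positions": joint angles; "qvel": joint speeds; "tau": joint torques, N m; "position": TCP position; "tcp_rot": TCP orientation; "force": force on the tool from outside, world axes, zero at the start; "moment": the same for the moment, N m; "opening": opening from 0.0 (shut) to 1.0 (fully open); "grasp_force": force on a finger pad.
Only numpy, scipy, OpenCV 4.12 (cv2) and the standard library are available. Lean on these libraries where they do the work, as an engineer would, in place of code of your own. Each camera call takes 0.05 s, during which the arm holds its last target. There are 200 camera calls.

## Working session

There is one attempt and no reset: what is moved stays moved. The work goes in short steps, Python scripts to look and compute and a tool call to move; the robot and the scene stay as the last step left them, time stands still between calls to the robot, and variables do not carry over. Pictures are saved under pics/ and viewed, at most 10 in all, crops included, and the job is handed in when it is done.

Besides the shell and the picture viewer there is one more tool, called after "Emit:" as a command line: name --argument value ..., lists and objects as JSON in quotes. drive_tool: Moves the arm, as the interface text tells. Its arguments: {"type":"object","properties":{"deltas":{"type":"string"}},"required":["deltas"]}

```bash
mkdir -p pics; python3 - <<'E'
from rig import bot, imaging
import cv2
for n in("top","side"):
    cv2.imwrite(f"pics/{n}0.png",cv2.resize(imaging.capture(n)[:,:,::-1],(800,600),interpolation=cv2.INTER_CUBIC))
    m=imaging.camera_model(n);print(n,m["fx"],m["fy"],m["cx"],m["cy"],m["T"])
s=bot.read_state();print(s["time_s"],s["position"],s["tcp_rot"],s["force"])
E
```

```text
top 416.69993920576644 416.69993920576644 255.3041978829589 189.06627929745275 [[-0.0154539  -0.98745567  0.1571384   0.32535261]
 [-0.99961361  0.01888924  0.02039197 -0.10004145]
 [-0.02310439 -0.15676255 -0.98736604  1.40479192]
 [ 0.          0.          0.          1.        ]]
side 483.14424580881297 483.14424580881297 246.9799201308009 178.70701295451627 [[ 0.99149952 -0.04743171  0.12115663  0.38249347]
 [-0.13008294 -0.38047923  0.91559488 -1.30430855]
 [ 0.00266935 -0.9235723  -0.38341503  0.57425887]
 [ 0.          0.          0.          1.        ]]
0.1 [ 0.18214758 -0.59718107  0.22168222] [[ 9.56571402e-01  2.91498033e-01 -2.23905158e-04]
 [ 2.91497905e-01 -9.56569485e-01  1.94748052e-03]
 [ 3.53505898e-04 -1.92817205e-03 -9.99998079e-01]] [ 0.02082929 -0.20265326 -0.1808095 ]
```

View pics/top0.png

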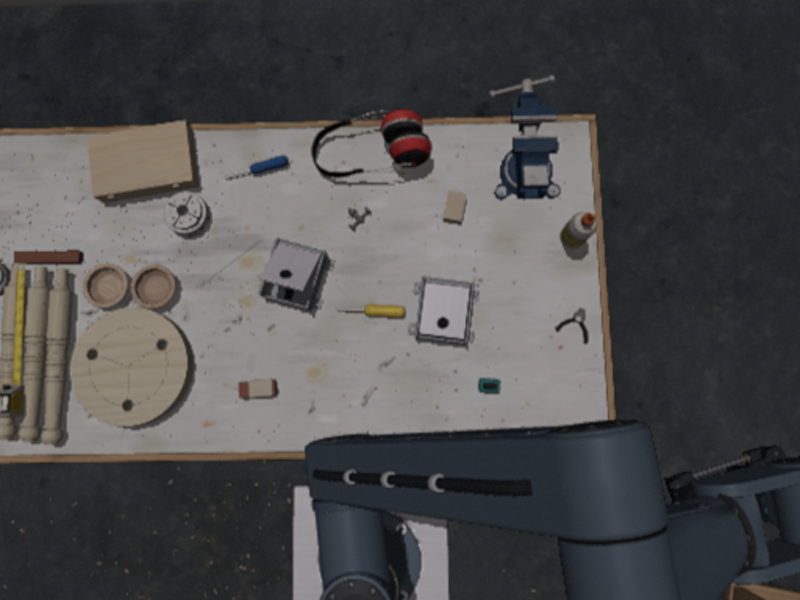

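View pics/side0.png

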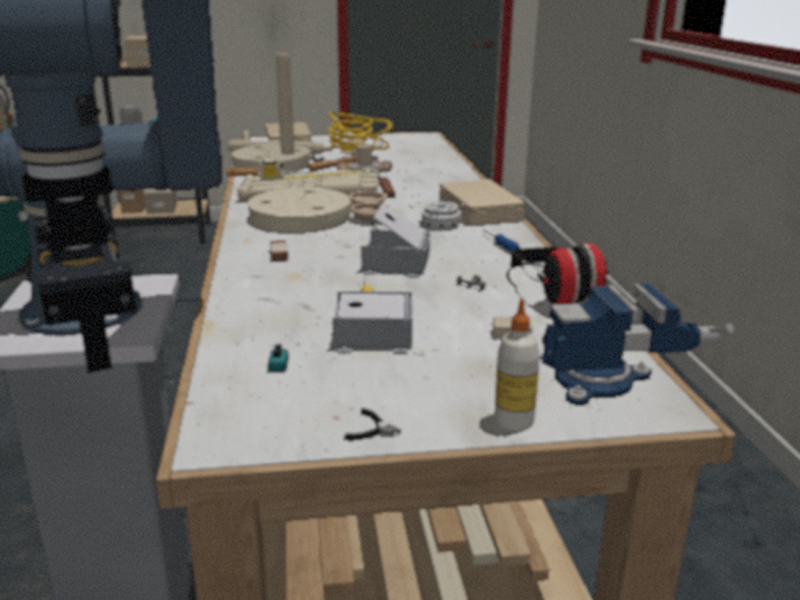

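Top view (800x600): the shut port_b is near (445,311) with its pad at about (443,322). The open port_a is near (295,273) with its pad at about (286,273). I'll enlarge both.

```bash
cat > h.py <<'E'
import numpy as np
from rig import imaging
def px2w(n,u,v,z):
    m=imaging.camera_model(n);T=np.array(m["T"])
    d=T[:3,:3]@[(u-m["cx"])/m["fx"],(v-m["cy"])/m["fy"],1]
    return T[:3,3]+d*(z-T[2,3])/d[2]
def w2px(n,p):
    m=imaging.camera_model(n);T=np.array(m["T"])
    c=T[:3,:3].T@(np.array(p)-T[:3,3]);return [m["fx"]*c[0]/c[2]+m["cx"],m["fy"]*c[1]/c[2]+m["cy"]]
E
python3 - <<'E'
from rig import imaging
import cv2
i=imaging.capture("top")[:,:,::-1]
cv2.imwrite("pics/crop.png",cv2.resize(i[145:230,160:310],(750,425),interpolation=cv2.INTER_CUBIC))
E
```

```text
(no output)
```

View pics/crop.png

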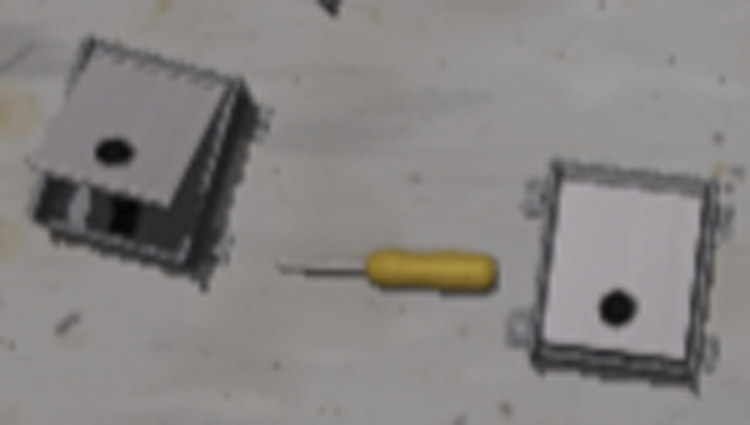

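The crop (x5, origin 160,145) puts port_b's pad at (617,308). Port_a's raised pad is at (115,151), and its rear edge runs from (90,40) to (240,80).

```bash
python3 - <<'E'
from h import *
f=lambda X,Y,z:px2w("top",160+X/5-.4,145+Y/5-.4,z)
print("B pad",f(617,308,.0545))
a=f(92,40,.057);b=f(243,80,.057);print(a,b)
e=b-a; n=np.array([-e[1],e[0],0]);n/=np.linalg.norm(n);print("len",np.linalg.norm(e),"hinge dir A",n,np.degrees(np.arctan2(n[1],n[0])))
a2=f(555,163,.057);b2=f(717,182,.057);e2=b2-a2;print("B yaw",np.linalg.norm(e2),np.degrees(np.arctan2(e2[0],-e2[1])))
P=f(115,151,.102);print("A pad open",P,"press spot",P-.0163*n, "check hinge mid",(a+b)/2-.01*n-.085*n)
E
```

```text
B pad [ 0.48205311 -0.16145528  0.0545    ]
[0.66797247 0.18385226 0.057     ] [0.6385433  0.08274461 0.057     ]
len 0.10530352388985206 hinge dir A [ 0.96015444 -0.27946994  0.        ] -16.2285714737419
B yaw 0.1068521516212601 -7.942528577565269
A pad open [0.58331069 0.15859921 0.102     ] press spot [0.56766017 0.16315457 0.102     ] check hinge mid [0.56204321 0.15984808 0.057     ]
```

Emit:
drive_tool --deltas "0 0 0 20 0; 0 0 0 20 0; 0 0 0 20 0; 0 0 0 20 0; 0 0 0 20 0"

```text
time_s: 0.65
position: [0.1821, -0.5973, 0.2417]
tcp_rot: [[0.957, 0.291, -0.0], [0.291, -0.957, 0.002], [0.0, -0.002, -1.0]]
force: [0.8, 1.1, 0.0]
opening: 0.627
grasp_force: 0.0
```

Emit:
drive_tool --deltas "0 28 40 -5 -0.04; 0 55 80 -10 -0.08; 0 83 120 -15 -0.12; 0 110 160 -20 -0.16; 0 138 200 -30 -0.2; 0 165 240 -40 -0.24; 0 193 280 -50 -0.28; 0 220 320 -60 -0.32; 0 248 360 -70 -0.36; 0 275 400 -80 -0.4; 0 300 436 -90 -0.436; 0 300 436 -90 -0.436"

```text
time_s: 1.85
position: [0.4832, -0.1569, 0.1511]
tcp_rot: [[0.991, -0.134, -0.002], [-0.134, -0.991, 0.003], [-0.002, -0.002, -1.0]]
force: [-0.0, -0.3, 0.0]
opening: 0.005
grasp_force: 0.0
```

```bash
python3 - <<'E'
from rig import imaging,bot
from h import *
import cv2
t=imaging.capture("top")[:,:,::-1];s=imaging.capture("side")[:,:,::-1]
u,v=map(int,w2px("side",[.482,-.161,.09]));print(u,v)
print(w2px("side",[.482,-.161,.0545]),w2px("side",bot.read_state()["position"]))
a=cv2.resize(s[v-50:v+50,u-60:u+60],(720,600),interpolation=cv2.INTER_CUBIC)
cv2.imwrite("pics/s1.png",a)
p=bot.read_state();print(p["time_s"],p["position"],p["force"])
E
```

```text
227 181
[np.float64(227.22182643206546), np.float64(194.18655175707573)] [np.float64(226.8104080897632), np.float64(158.99304175290786)]
1.95 [ 0.48224372 -0.1608504   0.15201215] [-0.30810203 -0.4581093   0.97976263]
```

View pics/s1.png

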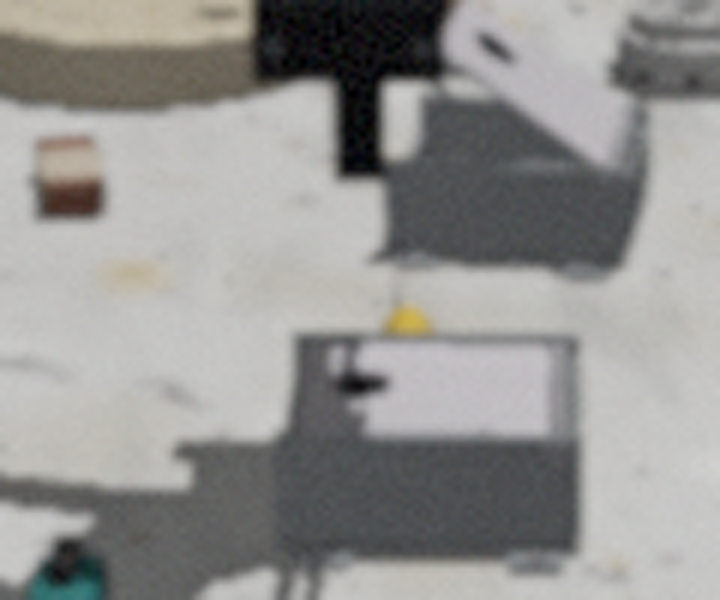

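The fingertip sits above port_b. Its pad appears at crop (362,383), within a pixel of the predicted (361,379). Going down.

Emit:
drive_tool --deltas "0 0 0 -20 0; 0 0 0 -40 0; 0 0 0 -60 0; 0 0 0 -75 0; 0 0 0 -85 0; 0 0 0 -92 0; 0 0 0 -96 0; 0 0 0 -99 0; 0 0 0 -101 0; 0 0 0 -103 0; 0 0 0 -103 0"

```text
time_s: 3.05
position: [0.4825, -0.1621, 0.0498]
tcp_rot: [[0.99, -0.14, 0.001], [-0.14, -0.99, -0.001], [0.001, 0.001, -1.0]]
force: [-0.7, -1.9, 3.2]
opening: 0.007
grasp_force: 1.3
```

Emit:
drive_tool --deltas "0 0 0 -1.5 0; 0 0 0 -3 0; 0 0 0 -4.5 0; 0 0 0 -5 0; 0 0 0 -5 0"

```text
time_s: 3.55
position: [0.4828, -0.1622, 0.0461]
tcp_rot: [[0.99, -0.139, 0.002], [-0.139, -0.99, -0.001], [0.002, 0.001, -1.0]]
force: [-3.2, -1.1, 14.6]
opening: 0.005
grasp_force: 7.9
```

The force is 14.6 N, so the cover is on its hard stop. Releasing straight up.

Emit:
drive_tool --deltas "0 0 0 5 0; 0 0 0 15 0; 0 0 0 30 0; 0 0 0 50 0; 0 0 0 75 0; 0 0 0 100 0; 0 0 0 125 0; 0 0 0 140 0; 0 0 0 140 0"

```text
time_s: 4.45
position: [0.4835, -0.1621, 0.1866]
tcp_rot: [[0.99, -0.14, 0.004], [-0.14, -0.99, -0.002], [0.005, 0.001, -1.0]]
force: [-0.7, -0.7, -0.4]
opening: 0.007
grasp_force: 0.0
```

```bash
python3 - <<'E'
from rig import imaging,bot
import cv2
s=imaging.capture("side")[:,:,::-1]
cv2.imwrite("pics/s2.png",cv2.resize(s[110:240,150:320],(784,600),interpolation=cv2.INTER_CUBIC))
p=bot.read_state();print(p["time_s"],p["position"],p["force"])
E
```

```text
4.5 [ 0.48262151 -0.16167167  0.18528563] [0.0844595  0.37943288 0.45354367]
```

View pics/s2.png

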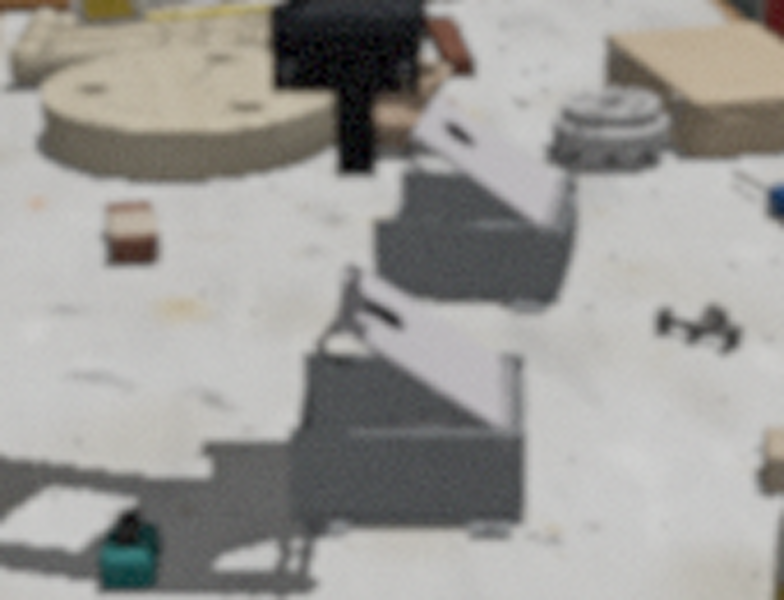

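Both covers now stand open: port_b's cover tip is at (352,270) and port_a's at (440,95). Moving over port_a.

Emit:
drive_tool --deltas "0 10 40 0 -0.02; 0 20 80 0 -0.04; 0 30 120 0 -0.06; 0 40 160 0 -0.08; 0 50 200 0 -0.1; 0 60 240 0 -0.12; 0 70 280 0 -0.14; 0 83 324 0 -0.14; 0 83 324 -20 -0.14; 0 83 324 -35 -0.14; 0 83 324 -35 -0.14"

```text
time_s: 5.6
position: [0.5621, 0.1626, 0.1457]
tcp_rot: [[0.961, -0.276, -0.009], [-0.276, -0.961, -0.001], [-0.008, 0.003, -1.0]]
force: [0.2, -0.6, 0.5]
opening: 0.006
grasp_force: 0.0
```

```bash
python3 - <<'E'
from rig import imaging,bot
import cv2
s=imaging.capture("side")[:,:,::-1]
cv2.imwrite("pics/s3.png",cv2.resize(s[100:200,200:300],(600,600),interpolation=cv2.INTER_CUBIC))
p=bot.read_state();print(p["time_s"],p["position"],p["force"])
from h import *
print([(np.array(w2px("side",q))-[200,100])*6 for q in ([.583,.1586,.102],p["position"])])
E
```

```text
5.65 [0.56324237 0.16234813 0.14712858] [ 0.35575874 -1.04073212  1.48055648]
[array([295.46952219, 228.38334496]), array([257.76598525, 145.81579446])]
```

View pics/s3.png

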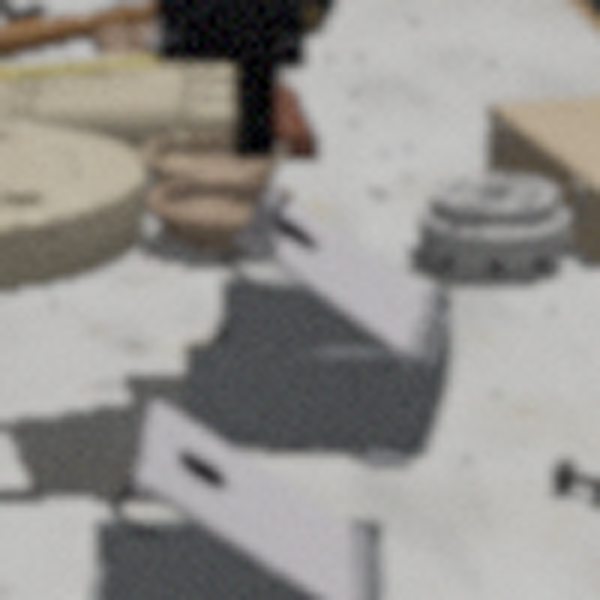

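Port_a's pad is at (297,229) against the predicted (295,228), so its position is confirmed. Pressing down.

Emit:
drive_tool --deltas "0 2 0 -15 0; 0 2 0 -28 0; 0 2 0 -38 0; 0 2 0 -46 0; 0 2 0 -54 0; 0 2 0 -62 0; 0 2 0 -70 0; 0 2 0 -78 0; 0 2 0 -86 0; 0 2 0 -93 0; 0 2 0 -97 0; 0 2 0 -97 0"

```text
time_s: 6.85
position: [0.5668, 0.1621, 0.0517]
tcp_rot: [[0.961, -0.276, -0.001], [-0.276, -0.961, -0.0], [-0.001, 0.001, -1.0]]
force: [-1.3, 0.2, 2.4]
opening: 0.002
grasp_force: 1.0
```

Emit:
drive_tool --deltas "0 0 0 -1.5 0; 0 0 0 -3 0; 0 0 0 -4.5 0; 0 0 0 -6 0; 0 0 0 -7 0; 0 0 0 -7 0"

```text
time_s: 7.45
position: [0.5676, 0.1621, 0.0466]
tcp_rot: [[0.961, -0.276, 0.001], [-0.276, -0.961, -0.0], [0.001, -0.0, -1.0]]
force: [-3.3, 0.3, 9.0]
opening: 0.004
grasp_force: 4.4
```

Emit:
drive_tool --deltas "0 0 0 -1 0; 0 0 0 -2 0; 0 0 0 -2 0"

```text
time_s: 7.75
position: [0.5677, 0.162, 0.0461]
tcp_rot: [[0.961, -0.276, 0.002], [-0.276, -0.961, -0.0], [0.002, -0.0, -1.0]]
force: [-5.2, -1.5, 17.6]
opening: 0.007
grasp_force: 9.1
```

That is firmly on the stop. Releasing straight up.

Emit:
drive_tool --deltas "0 0 0 4 0; 0 0 0 10 0; 0 0 0 20 0; 0 0 0 40 0; 0 0 0 70 0; 0 0 0 110 0; 0 0 0 140 0; 0 0 0 150 0; 0 0 0 150 0; 0 0 0 150 0; 0 0 0 150 0; 0 0 0 150 0"

```text
time_s: 8.95
position: [0.5662, 0.162, 0.1917]
tcp_rot: [[0.961, -0.277, -0.004], [-0.277, -0.961, -0.0], [-0.003, 0.001, -1.0]]
force: [-0.5, -0.1, 0.2]
opening: 0.004
grasp_force: 0.0
```

```bash
python3 - <<'E'
from rig import imaging,bot
import cv2
s=imaging.capture("side")[:,:,::-1]
cv2.imwrite("pics/s4.png",cv2.resize(s[100:230,170:300],(600,600),interpolation=cv2.INTER_CUBIC))
p=bot.read_state();print(p["time_s"],p["position"],p["force"])
E
```

```text
9.0 [0.56644914 0.16204678 0.1919876 ] [0.5110918  0.00576876 0.33178903]
```

View pics/s4.png

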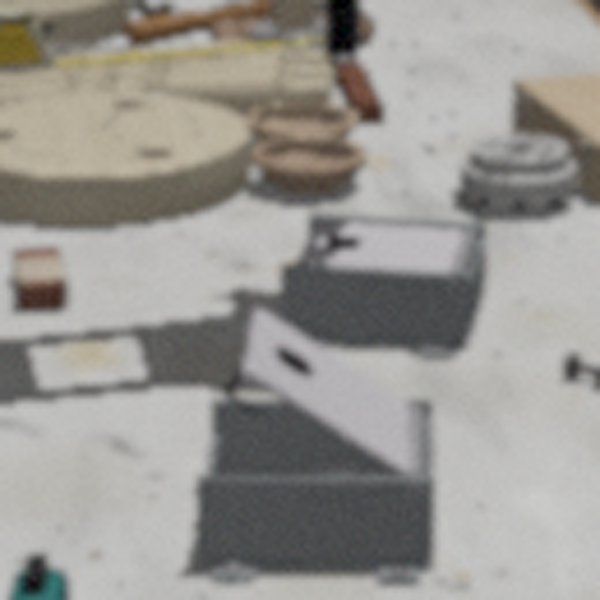

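Port_a's cover is latched flush, with its pad at (335,243). Port_b stands open with its pad at (293,360), and the arm is clear of both.

```bash
python3 -c "
from rig import bot
print(bot.hand_in())"
```

```text
the job is handed in; nothing more can be done
None
```

The job is handed in: in the last picture port_b's cover stands open and port_a's is latched shut, switched in that order, with press forces reading up to about 18 N and the arm clear of everything; the hand-in gave no verdict.

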